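# Rest the rice under the inner lid

### The job

The rice is done: first turn the cooker's heat knob until its pointer is on the zero bar. Then pick up the nested pair of lids together, by the small black knob of the inner lid that sticks up through the outer one, set both squarely on the pot without dropping them, and let go. Finally take the outer lid alone by its collar, lift it straight up a good 10 cm clear of the seated inner lid, which stays undisturbed on the pot, and finish still holding the outer lid level over the pot; leave the pepper jar, the lime and the garlic alone.

Things in the scene. Friction and masses are not known exactly. Their poses are not given: they have to be found in the camera images.
- cooker: Grey rice cooker fixed to the table, 260 mm long (x), 150 mm wide, deck 34 mm high, with a fixed round steel pot (116 mm outside) on it. Origin: on the table under the pot's axis. Own x points from the knob toward the pot, z up.
- pot_rim (a point): Centre of the pot's mouth, 86 mm above the table and the cooker's origin. The mouth is 100 mm wide for the top 9 mm; below that a level ledge (81 mm bore), 77 mm above the table, carries the inner lid. The rim itself carries the outer lid.
- knob_axis (a point): On the heat knob's vertical axis at the knob's top, 68 mm above the table, 140 mm from the pot's axis toward cooker -x; has the cooker's axes, does not turn. The black knob is an upright bar 50 mm long, 14 mm thick, 28 mm tall, centred on the axis, on a round 48 mm foot 7 mm high on the deck; a white line marks the pointer end.
- heat_knob (a joint): Knob angle, rad. 0: pointer on the long zero bar, toward the pot (cooker +x). Grows clockwise from above, past growing dots: the bar lies along the cooker's x axis turned by minus this angle about z. Starts at 0.7 to 1.4. No stop or detent at zero (stops at -0.6 and 2.4); stays where left (friction 0.04 N m).
- outer_lid: Loose round steel lid, 134 mm wide, 0.11 to 0.23 kg. Origin: on its axis at the skirt's lower edge; z up. Skirt 8 mm deep, 3 mm thick, goes round the pot's rim with 6 mm play; plate 8 to 14 mm above the origin with a 42 mm central hole. Starts on the table round the inner lid. Seated on the pot, its origin is 78 mm above the table.
- collar_top (a point): Centre of the upper edge of the outer lid's collar, 44 mm above that lid's origin. The collar, the grip of the outer lid, is a tube round the hole, 54 mm outside, 42 mm inside, 30 mm tall.
- inner_lid: Loose lid lying under the outer lid, 0.09 to 0.20 kg. Origin: on its axis under its disc (on the table at first); z up. Steel disc 92 mm wide, 6 mm thick, with a 36 mm boss up to 12 mm and a 16 mm stem. Seated on the pot's ledge its origin is 77 mm above the table (4 mm play all round), with 3 mm of air between disc and outer lid.
- inner_knob (a point): Centre of the top of the inner lid's black knob, 76 mm above that lid's origin. The knob is a cylinder 24 mm wide, 30 mm tall, standing about 32 mm above the outer lid's collar. Lifted by it, the disc takes the outer lid along after 2 mm.
- pepper_jar: Bystander: pepper jar, 44 mm diameter, 96 mm tall, loose. Origin at the centre of its underside.
- lime: Bystander: lime, 53x45x45 mm, loose. Origin at the centre of its underside.
- garlic: Bystander: garlic bulb, 58 mm wide, 59 mm tall, loose, behind the cooker. Origin at the centre of its underside.

How it is judged:
By the outcome, as a careful person would: the job done as asked, in the order asked, and still so for the second after the job is handed in, while the arm keeps its last pose, push and grip.
It also fails if it takes over 58 s, if anything falls off the work surface, if the arm or the gripper's body presses on something with over 40 N, if the wrist force passes 120 N, or if a joint passes its speed limit or range.

### The arm

A 6-joint arm with a two-finger parallel gripper is mounted at the origin on a cart in front of the work surface, level with it; the furniture and walls round the work are solid. World frame = base frame: x ahead of the robot, y to its left, z up, the work surface at z = 0. Lengths are in m, angles in rad, forces in N, time in s.
With the tool pointing down it reaches from about 0.375 to 0.975 m from the base axis. Payload 3.8 kg.
Tool frame: the origin (TCP) lies on the centre line of the jaws, within the pads' length; the fingertips stand 14 mm ahead of it and the grasp point (between the pads) lies 5 mm behind it (bot.finger_overhang is the distance from the TCP to the fingertips, in m); y points along the fingers, x is the direction in which the jaws open and shut, and the axes are right-handed (so a half turn about y gives the same grasp; the last joint's range is limited). The gripper opens to 85 mm and grips with 20 to 120 N. Pads are 22 mm wide; open, the fingers measure 114 mm over their backs; the gripper's body (76 mm by 85 mm) begins 54 mm behind the grasp point. The pads swing forward as they close: fully open they stand 13 mm farther back than shut.
Start: joints at [1.265, 0.264, 1.604, -0, 1.274, -0.037], TCP at [0.179, 0.651, 0.245] pointing down, gripper open.
Joint ranges: [-2.63, 2.63], [-0.94, 2.18], [0.31, 2.57], [-1.31, 4.45], [0, 2.66], [-2.55, 2.55]. Speed limits (rad/s): [2.57, 2.57, 3.14, 3.14, 3.14, 3.14].

### API

Orientations are given as a rotation vector (axis times angle).
In Python, from workcell import readout, read_camera, bot, spotter gives the robot as it stands.
- The arm moves only by the tool jog_arm, never from a script. Its argument "increments" is a list of rows, each a list of 7 numbers: the shift along the tool's x, y, z in m, then the turn, a rotation vector about the tool's x, y, z in rad, then the opening, from 0 (shut) to 1 (fully open). A call has 1 to 10 rows; each row shifts and turns the pose as measured when the row begins, along the tool's axes as they then stand; what a row does not reach is not made up. A row lasts 1/8 s, in which the tool goes at most 62.5 mm and 10.7 degrees, less where a joint would pass 70% of its speed; a pose out of reach is approached as far as the arm can. A call with a gripper value outside its range is refused whole. The fingers move at their own pace and stop on an object; "force" is the grip in N (left out, the last holds). Time passes only in rows, so rows that do not move let the fingers close. It gives the time, the measured TCP pose, the force and the opening at its end, in the units of the state.
- readout.read_state(): the state, without advancing time (a new reading comes with each control period).
- read_camera(name): name is "scene" or "top"; returns a dict with "img" (400x640x3 uint8, blue, green, red), "range_z" (400x640 float32, m along the optical axis (not along the pixel's ray), 0 where there is no reading), "fx", "fy", "cx", "cy" (pixels), "world_from_camera" (4x4, takes a point from camera to world coordinates). Camera axes: x right, y down, z forward; pixel columns grow to the right and rows downward; lengths in m; the calibration is good to about 2 mm. A picture is of the moment at which its call begins.
- bot.finish_job(): hands the job in, once; it reports no verdict.
Trained networks look in a picture, given as the dict that the camera call returned (one of the last four; its "shot" number tells which), for a name from the list of things; names that differ only in an ending like _2 or _b are one class to them, and where a whole thing is asked for, a point or a joint stands for the part that bears it (a point fixed in the world has none). Each returns a list of dicts, best first, with "p" (0 to 1); they miss things now and then, are a little off and sometimes report something else, mostly with a low value. They report only what shows in the picture. A call takes as long as a camera call.
- spotter.masks_of(picture, thing): "mask" (400x640 bool, what is visible of it) and "location" ([column, row] in pixels, amid what is visible of it).
- spotter.spot_point(picture, thing): "location" ([column, row] in pixels: a listed point, or the origin of a listed thing).
The state is a dict: "time": time; "q": joint angles; "joint_vel": joint speeds; "joint_torque": joint torques, N m; "tool_pos": TCP position; "tcp_rot": TCP orientation; "wrist_force": force on the tool from outside, world axes, zero at the start; "torque": the same for the moment, N m; "width": opening from 0.0 (shut) to 1.0 (fully open).
Only numpy, scipy, OpenCV 4.12 (cv2) and the standard library are available. Lean on these libraries where they do the work, as an engineer would, in place of code of your own. Each camera call takes 0.05 s, during which the arm holds its last target. There are 200 camera calls.

## Working session

There is one attempt and no reset: what is moved stays moved. The work goes in short steps, Python scripts to look and compute and a tool call to move; the robot and the scene stay as the last step left them, time stands still between calls to the robot, and variables do not carry over. Pictures are saved under pics/ and viewed, about 8 in all and at most 12, crops included, and the job is handed in when it is done.

Besides the shell and the picture viewer there is one more tool, called after ">>>" as a command line: name --pt "numbers of a row" for each row, then --argument value for the rest. jog_arm: Moves the arm, as the interface text tells. Its arguments: {"type":"object","properties":{"increments":{"type":"array"},"force":{"type":"number"}},"required":["increments"]}

```bash
mkdir -p pics
cat > h.py <<'E'
import numpy as np, cv2
from workcell import readout, read_camera, bot, spotter
from scipy.spatial.transform import Rotation as R
def ray(c,uv):
    T=np.array(c["world_from_camera"]); d=np.array([(uv[0]-c["cx"])/c["fx"],(uv[1]-c["cy"])/c["fy"],1.])
    return T[:3,3],T[:3,:3]@d
def at_z(c,uv,z):
    o,d=ray(c,uv); return o+d*(z-o[2])/d[2]
def cloud(c):
    v,u=np.mgrid[:400,:640]; Z=c["range_z"]; T=np.array(c["world_from_camera"])
    P=np.stack([(u-c["cx"])/c["fx"]*Z,(v-c["cy"])/c["fy"]*Z,Z],-1)@T[:3,:3].T+T[:3,3]
    P[Z<=0]=np.nan; return P
E
python3 - <<'E'
from h import *
np.set_printoptions(precision=4,suppress=True)
for n in ["scene","top"]:
    c=read_camera(n); cv2.imwrite(f"pics/{n}0.png",c["img"])
    print(n,np.array(c["world_from_camera"])[:3,3])
    for t,z in [("cooker",0),("pot_rim",.086),("knob_axis",.068),("outer_lid",0),("collar_top",.044),("inner_knob",.076),("pepper_jar",0),("lime",0),("garlic",0)]:
        for r in spotter.spot_point(c,t)[:2]: print(t,round(r["p"],2),np.round(r["location"],1),at_z(c,r["location"],z))
s=readout.read_state(); print(s["tool_pos"],R.from_rotvec(s["tcp_rot"]).as_matrix(),s["width"],s["time"])
E
```

```text
scene [-0.5872 -0.8971  0.7395]
cooker 0.76 [301.5 216.5] [0.6047 0.06   0.    ]
pot_rim 0.71 [298.5 189.5] [0.6196 0.0828 0.086 ]
knob_axis 0.67 [276.4 214.5] [0.4608 0.0418 0.068 ]
outer_lid 0.88 [215.2 215. ] [0.4426 0.2986 0.    ]
collar_top 0.55 [219.  202.7] [0.4538 0.2871 0.044 ]
inner_knob 0.49 [215.3 194.5] [0.4441 0.2905 0.076 ]
pepper_jar 0.82 [337.4 265.3] [ 0.4217 -0.2106  0.    ]
lime 0.77 [384.  276.9] [ 0.447  -0.3428  0.    ]
garlic 0.57 [339.6 197.8] [ 0.8057  0.0456 -0.    ]
top [0.3399 0.0012 1.3064]
cooker 0.76 [301.1 215.8] [0.6015 0.0616 0.    ]
pot_rim 0.8 [297.4 207.7] [0.6069 0.0665 0.086 ]
pot_rim 0.28 [216.7 274.1] [0.4442 0.2829 0.086 ]
knob_axis 0.62 [303.2 259.3] [0.4704 0.0586 0.068 ]
knob_axis 0.61 [403.1 274.4] [ 0.4147 -0.2015  0.068 ]
outer_lid 0.58 [216.4 271.9] [0.4576 0.3035 0.    ]
collar_top 0.89 [213.6 274.8] [0.4464 0.3009 0.044 ]
inner_knob 0.45 [213.3 271.9] [0.4513 0.294  0.076 ]
pepper_jar 0.56 [405.8 274. ] [ 0.4195 -0.2202  0.    ]
lime 0.76 [452.2 263.7] [ 0.4398 -0.3522  0.    ]
lime 0.62 [296.5 214. ] [0.6075 0.0745 0.    ]
garlic 0.84 [304.8 149.6] [0.7992 0.0412 0.    ]
[0.1793 0.6508 0.2453] [[ 0.2656  0.     -0.9641]
 [ 0.9641  0.      0.2656]
 [ 0.0001 -1.     -0.    ]] 1.0000249375981876 1.0
```

Run:
```python
from h import *
np.set_printoptions(precision=4,suppress=True)
from scipy.optimize import least_squares
def circ(p): 
    f=lambda a:np.hypot(p[:,0]-a[0],p[:,1]-a[1])-a[2]
    m=np.median(p[:,:2],0); r=least_squares(f,[*m,.05],loss='soft_l1',f_scale=.002); return r.x
for n in ["top","scene"]:
    c=read_camera(n); P=cloud(c); x,y,z=P[...,0],P[...,1],P[...,2]
    near=lambda a,b,r:np.hypot(x-a,y-b)<r
    def rep(name,m): 
        q=P[m]; lo,hi=q.min(0),q.max(0); print(n,name,len(q),"mid",(lo+hi)[:2]/2,"ext",(hi-lo)[:2],"z",np.median(q[:,2]),"mean",q.mean(0)[:2])
    rep("potrim",near(.607,.067,.08)&(z>.08)&(z<.092)&~near(.607,.067,.046))
    rep("knobtop",near(.468,.055,.05)&(z>.06)&(z<.08))
    m=near(.468,.055,.05)&(z>.06)&(z<.08); q=P[m][:,:2]; u,s,v=np.linalg.svd(q-q.mean(0)); print(" knob dir",np.degrees(np.arctan2(v[0,1],v[0,0])))
    rep("innerknob",near(.45,.295,.04)&(z>.065)&(z<.085))
    rep("collar",near(.45,.295,.05)&(z>.037)&(z<.05))
    rep("plate",near(.45,.295,.1)&(z>.006)&(z<.02))
    dk=near(.54,.06,.2)&(z>.029)&(z<.039); q=P[dk][:,:2].astype(np.float32); print(" deck",cv2.minAreaRect(q),len(q))
c=read_camera("top"); cv2.imwrite("pics/top1.png",cv2.resize(c["img"][120:320,180:480],None,fx=2.6,fy=2.6,interpolation=cv2.INTER_CUBIC))
```

```text
top potrim 412 mid [0.6066 0.0661] ext [0.1148 0.115 ] z 0.08586310517631324 mean [0.6065 0.0658]
top knobtop 100 mid [0.4666 0.0645] ext [0.0196 0.048 ] z 0.06807573521130805 mean [0.4668 0.0645]
 knob dir 100.9577698739038
top innerknob 72 mid [0.4512 0.2947] ext [0.0212 0.0221] z 0.07601813619265307 mean [0.4508 0.2941]
top collar 147 mid [0.4515 0.2953] ext [0.0535 0.0532] z 0.04374545156662446 mean [0.4521 0.2957]
top plate 1686 mid [0.4662 0.2932] ext [0.1651 0.1897] z 0.014019634017441662 mean [0.4518 0.2945]
 deck ((0.5517821907997131, 0.06531590968370438), (0.25893089175224304, 0.14566251635551453), 0.04223012179136276) 2733
scene potrim 172 mid [0.6062 0.0618] ext [0.1261 0.1163] z 0.08452982616325755 mean [0.5979 0.0566]
scene knobtop 66 mid [0.4625 0.0595] ext [0.0217 0.048 ] z 0.06602677853438976 mean [0.4621 0.0573]
 knob dir -77.24396650791746
scene innerknob 36 mid [0.4485 0.2904] ext [0.027  0.0275] z 0.07338702481540754 mean [0.446  0.2898]
scene collar 84 mid [0.4494 0.2908] ext [0.0542 0.0612] z 0.04230978879897229 mean [0.4458 0.2868]
scene plate 477 mid [0.4481 0.2924] ext [0.1378 0.1411] z 0.013986088833200072 mean [0.4357 0.2784]
 deck ((0.5447705984115601, 0.05849126726388931), (0.25822851061820984, 0.1480676680803299), 0.060996368527412415) 901
```

View pics/top1.png

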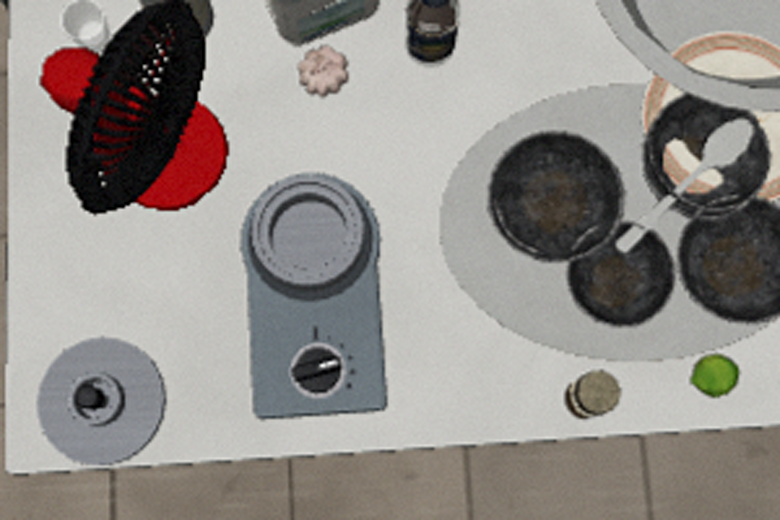

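View pics/scene0.png

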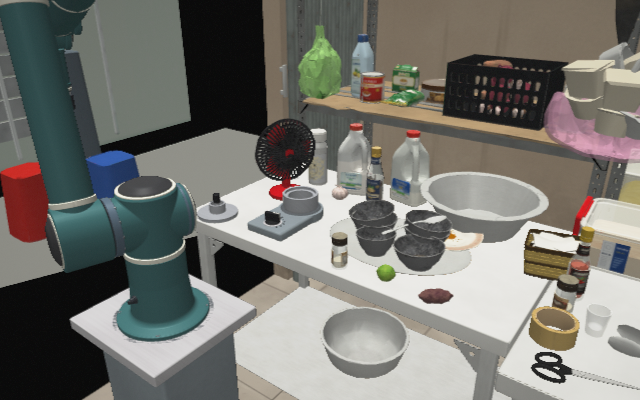

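The top crop shows the cooker, with the pot at (307,235) and the knob at (317,369). Its white pointer is at the right, about 79° clockwise from the zero bar at (315,333). The nested lids are at (100,400) and the fan is at the upper left. The scene view agrees. Heights and sizes match the given values: rim 0.086, knob 0.068, inner knob 0.076, pot to knob 0.140. I'm moving above the knob first.

>>> jog_arm --pt "-0.04 0 -0.036 0 0 0 1" --pt "-0.04 0 -0.036 0 0 0 1" --pt "-0.04 0 -0.036 0 0 0 1" --pt "-0.04 0 -0.036 0 0 0 1" --pt "-0.04 0 -0.036 0 0 0 1" --pt "-0.04 0 -0.036 0 0 0 1" --pt "-0.04 0 -0.036 0 0 0 1" --pt "-0.04 0 -0.036 0 0 0 1" --pt "-0.04 0 -0.036 0 0 0 1" --pt "-0.04 0 -0.036 0 0 0 1" --force 60

```text
time: 2.4
tool_pos: [0.427, 0.1598, 0.2465]
tcp_rot: [-1.322, -1.023, 1.008]
wrist_force: [1.0, 0.4, 0.9]
width: 1.002
```

>>> jog_arm --pt "0 0 0 0 0.16 0 1" --pt "0 0 0 0 0.16 0 1" --pt "0 0 0 0 0.16 0 1" --pt "0 0 0 0 0.16 0 1" --pt "0 0 0 0 0.16 0 1" --pt "0 0 0 0 0.16 0 1" --pt "0 0 0 0 0.16 0 1"

```text
time: 3.28
tool_pos: [0.4293, 0.1546, 0.2481]
tcp_rot: [-1.564, -0.122, 0.104]
wrist_force: [-0.5, 0.7, -0.4]
width: 0.998
```

```bash
cat >> h.py <<'E'
def togo(tx,ty,tz,yaw=None):
    s=readout.read_state(); M=R.from_rotvec(s["tcp_rot"]).as_matrix(); p=np.array(s["tool_pos"])
    cy=np.degrees(np.arctan2(M[1,0],M[0,0]))
    print("t",round(s["time"],2),"p",p.round(4),"yaw",cy.round(2),"tilt",M[2].round(3),"w",round(s["width"],3),"F",np.round(s["wrist_force"],1),"q",np.round(s["q"],2))
    print(" tool shift",(M.T@(np.array([tx,ty,tz])-p)).round(4), "" if yaw is None else "y-turn %.4f"%-np.radians(yaw-cy))
E
python3 - <<'E'
from h import *
np.set_printoptions(precision=4,suppress=True)
togo(.4667,.0645,.16,11)
c=read_camera("top"); P=cloud(c); x,y,z=P[...,0],P[...,1],P[...,2]
m=(x>.5)&(x<.95)&(y>.0)&(y<.45)&(z>.03)&(np.hypot(x-.607,y-.066)>.07)&(z<.6)&(y>.145)
q=P[m]
for lo in (.03,.1,.15,.2,.25,.3):
    k=q[(q[:,2]>lo)&(q[:,2]<lo+.06)]
    if len(k): print(lo,len(k),"min",k.min(0),"max",k.max(0),"d pot",np.hypot(k[:,0]-.607,k[:,1]-.066).min())
# deck long edges: y extremes per x-bin
d=(z>.028)&(z<.04)&(x>.42)&(x<.58)&(y>-.05)&(y<.17); q=P[d]
B=[];T=[]
for a in np.arange(.425,.56,.004):
    k=q[abs(q[:,0]-a)<.002]
    if len(k)>5: B.append((a,k[:,1].min()));T.append((a,k[:,1].max()))
for E in (B,T):
    E=np.array(E); f=np.polyfit(E[:,0],E[:,1],1); print("edge yaw deg",np.degrees(np.arctan(f[0])),len(E),np.std(E[:,1]-np.polyval(f,E[:,0])))
E
```

```text
t 3.27 p [0.4293 0.1546 0.2481] yaw 8.25 tilt [ 0.012 -1.     0.003] w 0.998 F [-0.5  0.7 -0.4] q [ 0.29 -0.17  2.05  0.    1.25  0.15]
 tool shift [ 0.0231  0.0881 -0.0948] y-turn -0.0480
0.03 327 min [0.6898 0.1649 0.03  ] max [0.8878 0.3254 0.0892] d pot 0.1545742032156781
0.1 715 min [0.6212 0.1561 0.1   ] max [0.8952 0.2936 0.1598] d pot 0.15311583235910764
0.15 2009 min [0.6203 0.1561 0.15  ] max [0.9125 0.3162 0.21  ] d pot 0.15274502144389676
0.2 1883 min [0.6258 0.1588 0.2   ] max [0.9125 0.2875 0.26  ] d pot 0.15325530428998083
0.25 735 min [0.6491 0.1789 0.25  ] max [0.7902 0.263  0.2869] d pot 0.1598437663683686
edge yaw deg 0.6391269967590189 34 0.0010677642394478057
edge yaw deg 0.7785708734158142 34 0.001051256983874421
```

>>> jog_arm --pt "0.0115 0.03 -0.047 0 0 0 1" --pt "0.0115 0.03 -0.047 0 0 0 1" --pt "0 0.02 0 0 -0.048 0.012 1" --pt "0 0 0 0 0 0 1"

```text
time: 3.82
tool_pos: [0.4688, 0.0636, 0.1683]
tcp_rot: [-1.561, -0.16, 0.152]
wrist_force: [0.4, -0.2, -0.0]
width: 0.995
```

Run:
```python
from h import *
togo(.4667,.0645,.058,11)
```

```text
t 3.83 p [0.4688 0.0636 0.1683] yaw 11.42 tilt [ 0.005 -1.     0.003] w 0.995 F [ 0.4 -0.2 -0. ] q [ 0.08 -0.06  2.11  0.    1.09 -0.12]
 tool shift [-0.0025  0.1103  0.001 ] y-turn 0.0073
```

>>> jog_arm --pt "-0.002 0.035 0.001 0 0 0.005 1" --pt "0 0.035 0 0 0 0 1" --pt "0 0.025 0 0 0 0 0.6" --pt "0 0.008 0 0 0 0 0.4" --pt "0 0 0 0 0 0 0.3" --force 40

```text
time: 4.45
tool_pos: [0.4723, 0.0668, 0.0697]
tcp_rot: [-1.562, -0.17, 0.151]
wrist_force: [-1.2, 0.4, 0.9]
width: 0.379
```

Run:
```python
from h import *
togo(.4667,.0645,.058,11)
```

```text
t 4.45 p [0.4723 0.0668 0.0697] yaw 11.73 tilt [ 0.012 -1.     0.002] w 0.379 F [-1.2  0.4  0.9] q [ 0.09  0.07  2.19  0.    0.87 -0.12]
 tool shift [-0.0061  0.0116 -0.0012] y-turn 0.0127
```

>>> jog_arm --pt "-0.006 0.011 -0.001 0 0.01 0.01 0.35" --pt "0 0 0 0 0 0 0.35" --pt "0 0 0 0 0 0 0.0" --pt "0 0 0 0 0 0 0" --pt "0 0 0 0 0 0 0" --force 40

```text
time: 5.08
tool_pos: [0.4655, 0.0644, 0.0607]
tcp_rot: [-1.564, -0.153, 0.154]
wrist_force: [-0.9, 0.5, -4.0]
width: 0.151
```

Run:
```python
from h import *
togo(.4667,.0645,.058,90.7)
```

```text
t 5.08 p [0.4655 0.0644 0.0607] yaw 11.18 tilt [-0.    -1.     0.002] w 0.151 F [-0.9  0.5 -4. ] q [ 0.08  0.08  2.2   0.    0.87 -0.11]
 tool shift [ 0.0012  0.0027 -0.0002] y-turn -1.3878
```

>>> jog_arm --pt "0 0 0 0 -0.15 0 0" --pt "0 0 0 0 -0.15 0 0" --pt "0 0 0 0 -0.15 0 0" --pt "0 0 0 0 -0.15 0 0" --pt "0 0 0 0 -0.15 0 0"

```text
time: 5.7
tool_pos: [0.4651, 0.0642, 0.0606]
tcp_rot: [-1.433, -0.754, 0.755]
wrist_force: [-0.8, 0.1, -0.1]
width: 0.151
```

Run:
```python
from h import *
togo(.4660,.0645,.060,90.7)
```

```text
t 5.7 p [0.4651 0.0642 0.0606] yaw 55.46 tilt [ 0.    -1.     0.002] w 0.151 F [-0.8  0.1 -0.1] q [ 0.08  0.08  2.2   0.    0.87 -0.89]
 tool shift [ 0.0007  0.0006 -0.0006] y-turn -0.6151
```

>>> jog_arm --pt "0 0 0 0 -0.15 0 0" --pt "0 0 0 0 -0.15 0 0" --pt "0 0 0 0 -0.15 0 0" --pt "0 0 0 0 -0.13 0 0" --pt "0 0 0 0 0 0 0"

```text
time: 6.32
tool_pos: [0.465, 0.0639, 0.0607]
tcp_rot: [-1.209, -1.204, 1.206]
wrist_force: [-0.8, 0.4, -0.4]
width: 0.155
```

Run:
```python
from h import *
togo(.4660,.0645,.060,90.7)
```

```text
t 6.33 p [0.465  0.0639 0.0607] yaw 89.71 tilt [ 0.001 -1.     0.003] w 0.155 F [-0.8  0.4 -0.4] q [ 0.08  0.08  2.2   0.    0.87 -1.48]
 tool shift [ 0.0006  0.0007 -0.001 ] y-turn -0.0173
```

>>> jog_arm --pt "0 0 0 0 -0.02 0 0" --pt "0 0 0 0 0 0 0" --pt "0 0 0 0 0 0 0.5" --pt "0 0 0 0 0 0 0.7" --pt "0 -0.04 0 0 0 0 1" --pt "0 -0.06 0 0 0 0 1" --pt "0.06 -0.03 0 0 0 0 1" --pt "0.06 0 0 0 0 0 1" --pt "0.06 0 0 0 0 0 1"

```text
time: 7.45
tool_pos: [0.4674, 0.2414, 0.1962]
tcp_rot: [-1.21, -1.215, 1.204]
wrist_force: [1.7, -0.1, 0.0]
width: 1.0
```

```bash
cat > knob.py <<'E'
from h import *
np.set_printoptions(precision=4,suppress=True)
for n in ("top","scene"):
    c=read_camera(n); P=cloud(c); x,y,z=P[...,0],P[...,1],P[...,2]
    m=(np.hypot(x-.4655,y-.0635)<.045)&(z>.058)&(z<.08); q=P[m][:,:2]
    if len(q)<20: print(n,"few"); continue
    u,s,v=np.linalg.svd(q-q.mean(0)); print(n,len(q),q.mean(0),"knob dir",np.degrees(np.arctan(v[0,1]/v[0,0])),(q.min(0)+q.max(0))/2)
    if n=="top": cv2.imwrite("pics/knob_%d.png"%c["shot"],cv2.resize(c["img"][190:320,250:360],None,fx=4.5,fy=4.5,interpolation=cv2.INTER_CUBIC)); print(c["shot"])
E
python3 knob.py; python3 -c "
from h import *
togo(.4512,.2950,.16,90)"; ls pics
```

```text
top 99 [0.4661 0.0644] knob dir 1.033187846145893 [0.4666 0.0646]
7
scene 67 [0.4602 0.0587] knob dir -2.1605054201686062 [0.4626 0.0602]
t 7.55 p [0.4672 0.245  0.1962] yaw 90.39 tilt [ 0.007 -1.    -0.005] w 0.997 F [0.7 0.5 0.4] q [ 0.43  0.02  1.98  0.    1.14 -1.15]
 tool shift [0.0498 0.0364 0.0159] y-turn 0.0068
knob_7.png
scene0.png
top0.png
top1.png
```

View pics/knob_7.png

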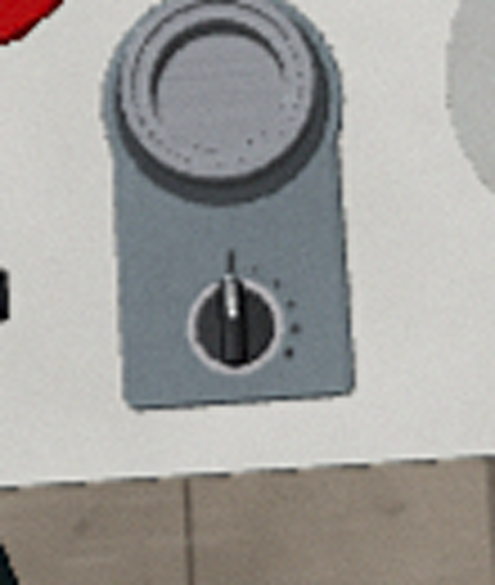

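Knob confirmed: the bar runs from (236,362) to (232,275) and points at the zero bar at (231,255). Next, the lids.

>>> jog_arm --pt "0.025 0.015 0.008 0 0.007 0.005 1" --pt "0.025 0.015 0.008 0 0 0 1" --pt "0 0 0 0 0 0 0.8"

```text
time: 7.92
tool_pos: [0.4515, 0.2963, 0.1662]
tcp_rot: [-1.213, -1.216, 1.206]
wrist_force: [0.3, 0.3, 0.0]
width: 0.816
```

Run:
```python
from h import *
togo(.4510,.2947,.063,90)
```

```text
t 7.92 p [0.4515 0.2963 0.1662] yaw 90.08 tilt [ 0.001 -1.    -0.007] w 0.816 F [0.3 0.3 0. ] q [ 0.54  0.07  1.98 -0.    1.08 -1.03]
 tool shift [-0.0018  0.1032  0.0012] y-turn 0.0015
```

>>> jog_arm --pt "-0.001 0.03 0.001 0.007 0 0 0.7" --pt "-0.001 0.03 0 0 0 0 0.65" --pt "0 0.025 0 0 0 0 0.65" --pt "0 0.01 0 0 0 0 0.6" --pt "0 0.003 0 0 0 0 0.55"

```text
time: 8.55
tool_pos: [0.4555, 0.2906, 0.0699]
tcp_rot: [-1.213, -1.214, 1.204]
wrist_force: [0.4, 0.2, -0.7]
width: 0.553
```

Run:
```python
from h import *
togo(.4510,.2947,.063,90)
```

```text
t 8.55 p [0.4555 0.2906 0.0699] yaw 89.96 tilt [ 0.002 -1.    -0.007] w 0.553 F [ 0.4  0.2 -0.7] q [ 0.52  0.18  2.05 -0.    0.9  -1.05]
 tool shift [0.0041 0.0069 0.0046] y-turn -0.0007
```

>>> jog_arm --pt "0.004 0.004 0.0045 0.007 0 0 0.55" --pt "0 0.003 0 0 0 0 0.55" --pt "0 0 0 0 0 0 0.55"

```text
time: 8.93
tool_pos: [0.4526, 0.2954, 0.0648]
tcp_rot: [-1.209, -1.212, 1.205]
wrist_force: [0.1, -0.1, 0.1]
width: 0.547
```

Run:
```python
from h import *
togo(.4510,.2947,.063,90)
```

```text
t 8.93 p [0.4526 0.2954 0.0648] yaw 89.94 tilt [ 0.004 -1.    -0.003] w 0.547 F [ 0.1 -0.1  0.1] q [ 0.53  0.19  2.06  0.    0.89 -1.04]
 tool shift [-0.0007  0.0018  0.0016] y-turn -0.0010
```

>>> jog_arm --pt "-0.001 0.002 0.002 0.003 0 0.004 0.5" --pt "0 0 0 0 0 0 0" --pt "0 0 0 0 0 0 0" --pt "0 0 0 0 0 0 0" --force 60

```text
time: 9.43
tool_pos: [0.4511, 0.295, 0.0637]
tcp_rot: [-1.21, -1.21, 1.208]
wrist_force: [0.7, -0.3, -0.3]
width: 0.26
```

Run:
```python
from h import *
togo(.4510,.2947,.19,90)
```

```text
t 9.43 p [0.4511 0.295  0.0637] yaw 89.98 tilt [ 0.    -1.    -0.001] w 0.26 F [ 0.7 -0.3 -0.3] q [ 0.53  0.19  2.06 -0.    0.89 -1.04]
 tool shift [-2.000e-04 -1.263e-01 -1.000e-04] y-turn -0.0004
```

>>> jog_arm --pt "0 -0.006 0 0 0 0 0" --pt "0 -0.012 0 0 0 0 0" --pt "0 -0.02 0 0 0 0 0" --pt "0 -0.025 0 0 0 0 0" --pt "0 -0.025 0 0 0 0 0" --pt "0 -0.025 0 0 0 0 0" --pt "0 -0.02 0 0 0 0 0" --pt "0 -0.008 0 0 0 0 0"

```text
time: 10.42
tool_pos: [0.4481, 0.293, 0.2093]
tcp_rot: [-1.208, -1.204, 1.213]
wrist_force: [0.3, -0.5, -3.1]
width: 0.256
```

Run:
```python
from h import *
togo(.6065,.0666,.20,90)
```

```text
t 10.43 p [0.4481 0.293  0.2093] yaw 89.97 tilt [-0.003 -1.     0.005] w 0.256 F [ 0.3 -0.5 -3.1] q [ 0.53  0.03  1.94 -0.    1.18 -1.04]
 tool shift [-0.2263  0.0093 -0.1586] y-turn -0.0006
```

>>> jog_arm --pt "-0.01 0 0 -0.005 0 -0.003 0" --pt "-0.02 0 0 0 0 0 0" --pt "-0.03 0 0 0 0 0 0" --pt "-0.03 0 -0.01 0 0 0 0" --pt "-0.03 0 -0.02 0 0 0 0" --pt "-0.03 0 -0.02 0 0 0 0" --pt "-0.03 0 -0.02 0 0 0 0" --pt "-0.02 0 -0.02 0 0 0 0" --pt "-0.01 0 -0.02 0 0 0 0" --pt "0 0 -0.01 0 0 0 0"

```text
time: 11.68
tool_pos: [0.5614, 0.0643, 0.1984]
tcp_rot: [-1.203, -1.19, 1.22]
wrist_force: [0.2, 0.3, -3.9]
width: 0.257
```

Run:
```python
from h import *
togo(.6065,.0666,.20,90)
```

```text
t 11.68 p [0.5614 0.0643 0.1984] yaw 89.81 tilt [-0.007 -1.     0.018] w 0.257 F [ 0.2  0.3 -3.9] q [ 0.07  0.1   1.88 -0.01  1.18 -1.49]
 tool shift [ 0.0024 -0.0024 -0.0451] y-turn -0.0034
```

>>> jog_arm --pt "0.001 0 -0.015 -0.01 0 -0.007 0" --pt "0.001 0 -0.02 -0.008 0 0 0" --pt "0 0 -0.01 0 0 0 0" --pt "0 0 0 0 0 0 0"

```text
time: 12.18
tool_pos: [0.6092, 0.0687, 0.1971]
tcp_rot: [-1.209, -1.209, 1.208]
wrist_force: [0.0, 0.4, -3.8]
width: 0.256
```

Run:
```python
from h import *
togo(.6065,.0666,.145,90)
c=read_camera("scene"); cv2.imwrite("pics/s2.png",cv2.resize(c["img"][120:270,180:400],None,fx=3.4,fy=3.4,interpolation=cv2.INTER_CUBIC))
for n in ("top",):
  c=read_camera(n); P=cloud(c); x,y,z=P[...,0],P[...,1],P[...,2]
  m=(np.hypot(x-.6065,y-.0666)<.09)&(z>.13)&(z<.165); q=P[m]
  print(len(q),q.min(0),q.max(0),(q.min(0)+q.max(0))/2)
```

```text
t 12.18 p [0.6092 0.0687 0.1971] yaw 89.95 tilt [ 0.001 -1.     0.   ] w 0.256 F [ 0.   0.4 -3.8] q [ 0.07  0.18  1.79  0.    1.17 -1.5 ]
 tool shift [-0.0021  0.0521  0.0027] y-turn -0.0009
588 [0.56744067 0.00434085 0.13502453] [0.62372076 0.13577218 0.16415301] [0.59558071 0.07005651 0.14958877]
```

View pics/s2.png

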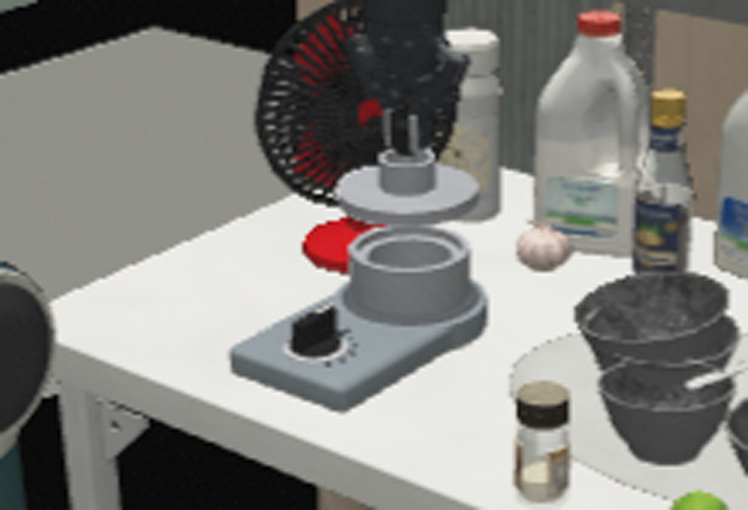

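The lids hang level, centred over the pot at about (408,190), with the pot at (410,260). Descending.

>>> jog_arm --pt "-0.002 0.005 0.003 0 0 0 0" --pt "0 0.012 0 0 0 0 0" --pt "0 0.012 0 0 0 0 0" --pt "0 0.006 0 0 0 0 0" --pt "0 0 0 0 0 0 0"

```text
time: 12.9
tool_pos: [0.6027, 0.0664, 0.1584]
tcp_rot: [-1.206, -1.206, 1.21]
wrist_force: [-0.1, -1.0, -3.2]
width: 0.264
```

Run:
```python
from h import *
togo(.6065,.0664,.152,90)
```

```text
t 12.9 p [0.6027 0.0664 0.1584] yaw 89.96 tilt [ 0.001 -1.     0.004] w 0.264 F [-0.1 -1.  -3.2] q [ 0.07  0.21  1.84  0.    1.1  -1.5 ]
 tool shift [-0.      0.0064 -0.0039] y-turn -0.0007
```

>>> jog_arm --pt "0 0 -0.004 -0.004 0 0 0" --pt "0 0.003 0 0 0 0 0" --pt "0 0 0 0 0 0 0"

```text
time: 13.28
tool_pos: [0.6077, 0.0665, 0.1559]
tcp_rot: [-1.21, -1.21, 1.207]
wrist_force: [0.7, -0.2, -3.7]
width: 0.262
```

Run:
```python
from h import *
togo(.6065,.0664,.146,90)
```

```text
t 13.28 p [0.6077 0.0665 0.1559] yaw 89.96 tilt [ 0.001 -1.    -0.002] w 0.262 F [ 0.7 -0.2 -3.7] q [ 0.07  0.21  1.84  0.    1.09 -1.5 ]
 tool shift [-0.0001  0.0099  0.0013] y-turn -0.0008
```

>>> jog_arm --pt "0 0.005 0.001 0.001 0 0 0" --pt "0 0.004 0 0 0 0 0" --pt "0 0.001 0 0 0 0 0" --pt "0 0 0 0 0 0 0"

```text
time: 13.78
tool_pos: [0.6068, 0.0665, 0.1455]
tcp_rot: [-1.21, -1.21, 1.207]
wrist_force: [0.2, 0.7, -2.5]
width: 0.256
```

Run:
```python
from h import *
togo(.6065,.0664,.1407,90)
```

```text
t 13.78 p [0.6068 0.0665 0.1455] yaw 89.96 tilt [ 0.001 -1.    -0.001] w 0.256 F [ 0.2  0.7 -2.5] q [ 0.07  0.22  1.85  0.    1.07 -1.5 ]
 tool shift [-0.0001  0.0048  0.0003] y-turn -0.0007
```

>>> jog_arm --pt "0 0.002 0 0 0 0 0" --pt "0 0.002 0 0 0 0 0" --pt "0 0.001 0 0 0 0 0" --pt "0 0 0 0 0 0 0"

```text
time: 14.28
tool_pos: [0.6077, 0.0666, 0.1413]
tcp_rot: [-1.211, -1.212, 1.206]
wrist_force: [-0.2, -0.7, -1.6]
width: 0.259
```

Run:
```python
from h import *
togo(.6065,.0664,.1407,90)
```

```text
t 14.28 p [0.6077 0.0666 0.1413] yaw 89.96 tilt [ 0.001 -1.    -0.003] w 0.259 F [-0.2 -0.7 -1.6] q [ 0.07  0.23  1.85  0.    1.06 -1.5 ]
 tool shift [-0.0002  0.0006  0.0012] y-turn -0.0007
```

>>> jog_arm --pt "0 0.0015 0.001 0.003 0 0 0" --pt "0 0 0 0 0 0 0"

```text
time: 14.52
tool_pos: [0.6077, 0.0666, 0.1409]
tcp_rot: [-1.211, -1.211, 1.206]
wrist_force: [-0.8, -0.1, -1.9]
width: 0.259
```

Run:
```python
from h import *
togo(.6065,.0664,.1407,90)
```

```text
t 14.53 p [0.6077 0.0666 0.1409] yaw 89.96 tilt [ 0.001 -1.    -0.003] w 0.259 F [-0.8 -0.1 -1.9] q [ 0.07  0.23  1.85  0.    1.06 -1.5 ]
 tool shift [-0.0002  0.0002  0.0012] y-turn -0.0008
```

>>> jog_arm --pt "0 0.002 0 0 0 0 0" --pt "0 0.001 0 0 0 0 0" --pt "0 0 0 0 0 0 0"

```text
time: 14.9
tool_pos: [0.6079, 0.0667, 0.1408]
tcp_rot: [-1.211, -1.212, 1.206]
wrist_force: [-0.0, 0.4, -1.1]
width: 0.265
```

Run:
```python
from h import *
togo(.6065,.0664,.1407,90)
```

```text
t 14.9 p [0.6079 0.0667 0.1408] yaw 89.97 tilt [ 0.001 -1.    -0.003] w 0.265 F [-0.   0.4 -1.1] q [ 0.07  0.23  1.85  0.    1.06 -1.5 ]
 tool shift [-0.0003  0.0001  0.0014] y-turn -0.0006
```

>>> jog_arm --pt "0 0.004 0 0 0 0 0"

```text
time: 15.02
tool_pos: [0.6081, 0.0667, 0.1405]
tcp_rot: [-1.211, -1.212, 1.206]
wrist_force: [-14.2, -1.7, 34.6]
width: 0.262
```

Run:
```python
from h import *
togo(.6065,.0664,.1407,90)
```

```text
t 15.03 p [0.6081 0.0667 0.1405] yaw 89.97 tilt [ 0.001 -1.    -0.003] w 0.262 F [-14.2  -1.7  34.6] q [ 0.07  0.23  1.85  0.    1.06 -1.5 ]
 tool shift [-0.0003 -0.0002  0.0016] y-turn -0.0005
```

>>> jog_arm --pt "0 0 0 0 0 0 0" --pt "0 0 0 0 0 0 0.4" --pt "0 0 0 0 0 0 0.7" --pt "0 0 0 0 0 0 1" --pt "0 -0.02 0 0 0 0 1" --pt "0 -0.02 0 0 0 0 1" --pt "0 -0.02 0 0 0 0 1" --pt "0 0 0 0 0 0 1"

```text
time: 16.02
tool_pos: [0.609, 0.0667, 0.205]
tcp_rot: [-1.213, -1.214, 1.205]
wrist_force: [0.9, -0.7, 0.2]
width: 0.998
```

```bash
cat > pot.py <<'E'
from h import *
np.set_printoptions(precision=4,suppress=True)
togo(.607,.0664,.106,90)
c=read_camera("top"); P=cloud(c); x,y,z=P[...,0],P[...,1],P[...,2]
for nm,a,b in (("plate",.085,.1),("collar",.117,.126),("iknob",.145,.158)):
  m=(np.hypot(x-.6065,y-.0666)<.08)&(z>a)&(z<b); q=P[m]
  if len(q)>5: print(nm,len(q),q.min(0),q.max(0),"mid",(q.min(0)+q.max(0))/2,"zmed",np.median(q[:,2]),"plane",np.linalg.lstsq(np.c_[q[:,:2]-q[:,:2].mean(0),np.ones(len(q))],q[:,2],rcond=None)[0])
c=read_camera("scene"); cv2.imwrite("pics/p_%d.png"%c["shot"],cv2.resize(c["img"][150:250,230:360],None,fx=5,fy=5,interpolation=cv2.INTER_CUBIC)); print(c["shot"])
E
python3 pot.py; cp $(ls -t pics/p_*|head -1) pics/seat.png
```

```text
t 16.02 p [0.609  0.0667 0.205 ] yaw 89.97 tilt [ 0.001 -1.    -0.006] w 0.998 F [ 0.9 -0.7  0.2] q [ 0.07  0.17  1.79  0.    1.17 -1.5 ]
 tool shift [-0.0004  0.099   0.0026] y-turn -0.0006
plate 529 [0.5735 0.0311 0.0852] [0.6364 0.1344 0.0996] mid [0.605  0.0828 0.0924] zmed 0.09230398082064273 plane [-0.0058  0.0057  0.0923]
collar 98 [0.5825 0.0416 0.117 ] [0.6273 0.0941 0.1259] mid [0.6049 0.0679 0.1215] zmed 0.12216848851986228 plane [-0.0162 -0.0062  0.1221]
iknob 54 [0.5971 0.0559 0.1464] [0.6146 0.0786 0.1573] mid [0.6059 0.0673 0.1519] zmed 0.15277151518025778 plane [0.0358 0.0478 0.1527]
12
```

View pics/seat.png

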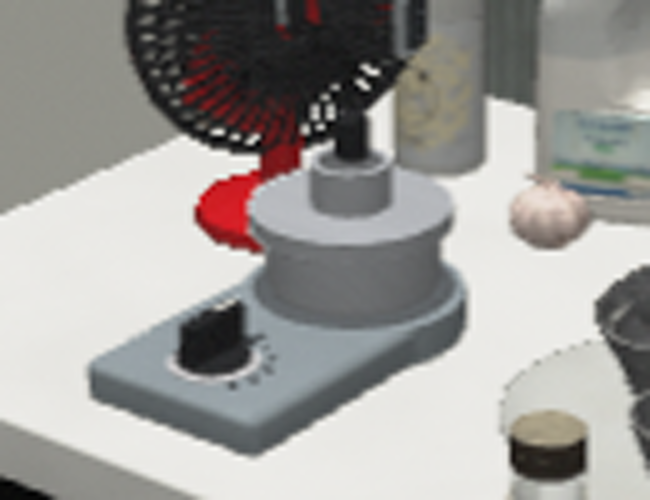

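Both are seated and level: plate z 0.092, collar 0.122, knob top 0.153, all as expected. The picture shows the lid sitting flat on the pot at (350,205). Now the collar.

>>> jog_arm --pt "0.001 0.02 0 0.006 0 0 1" --pt "0 0.025 0 0 0 0 1" --pt "0 0.02 0 0 0 0 1" --pt "0 0.006 0 0 0 0 1" --pt "0 0 0 0 0 0 1"

```text
time: 16.75
tool_pos: [0.6021, 0.0675, 0.1199]
tcp_rot: [-1.197, -1.197, 1.216]
wrist_force: [-0.2, -0.3, -0.2]
width: 0.999
```

Run:
```python
from h import *
togo(.608,.0675,.106,90)
```

```text
t 16.75 p [0.6021 0.0675 0.1199] yaw 89.97 tilt [ 0.    -1.     0.017] w 0.999 F [-0.2 -0.3 -0.2] q [ 0.07  0.25  1.86  0.    1.04 -1.5 ]
 tool shift [-0.      0.0138 -0.0061] y-turn -0.0006
```

>>> jog_arm --pt "0 0.003 -0.006 -0.015 0 0 1" --pt "0 0.005 0 -0.002 0 0 1" --pt "0 0.004 0 0 0 0 1" --pt "0 0 0 0 0 0 1"

```text
time: 17.25
tool_pos: [0.6098, 0.0676, 0.1087]
tcp_rot: [-1.212, -1.212, 1.206]
wrist_force: [0.2, 0.5, -0.2]
width: 1.004
```

Run:
```python
from h import *
togo(.608,.0675,.106,90)
```

```text
t 17.25 p [0.6098 0.0676 0.1087] yaw 89.97 tilt [ 0.001 -1.    -0.004] w 1.004 F [ 0.2  0.5 -0.2] q [ 0.07  0.26  1.87  0.    1.   -1.5 ]
 tool shift [-0.0001  0.0027  0.0018] y-turn -0.0006
```

>>> jog_arm --pt "0 0.002 0.001 0.004 0 0 0.9" --pt "0 0 0 0 0 0 0.75" --pt "0 0 0 0 0 0 0" --pt "0 0 0 0 0 0 0" --pt "0 0 0 0 0 0 0" --force 60

```text
time: 17.88
tool_pos: [0.6095, 0.0677, 0.1079]
tcp_rot: [-1.21, -1.211, 1.207]
wrist_force: [0.5, -0.1, 0.2]
width: 0.615
```

Run:
```python
from h import *
togo(.608,.0675,.106,90)
```

```text
t 17.88 p [0.6095 0.0677 0.1079] yaw 89.97 tilt [ 0.001 -1.    -0.002] w 0.615 F [ 0.5 -0.1  0.2] q [ 0.07  0.27  1.87  0.    1.   -1.5 ]
 tool shift [-0.0002  0.0019  0.0015] y-turn -0.0005
```

>>> jog_arm --pt "0 -0.003 0 0 0 0 0" --pt "0 -0.004 0 0 0 0 0" --pt "0 -0.006 0 0 0 0 0" --pt "0 -0.006 0 0 0 0 0" --pt "0 -0.006 0 0 0 0 0"

```text
time: 18.5
tool_pos: [0.6084, 0.0676, 0.1332]
tcp_rot: [-1.209, -1.209, 1.209]
wrist_force: [-0.7, -0.2, -1.8]
width: 0.62
```

Run:
```python
from h import *
togo(.6095,.0677,.286,90)
```

```text
t 18.5 p [0.6084 0.0676 0.1332] yaw 89.97 tilt [ 0.    -1.     0.001] w 0.62 F [-0.7 -0.2 -1.8] q [ 0.07  0.24  1.85  0.    1.05 -1.5 ]
 tool shift [ 0.0002 -0.1528 -0.001 ] y-turn -0.0006
```

>>> jog_arm --pt "0 -0.01 -0.001 0 0 0 0" --pt "0 -0.01 0 0 0 0 0" --pt "0 -0.012 0 0 0 0 0" --pt "0 -0.012 0 0 0 0 0" --pt "0 -0.012 0 0 0 0 0" --pt "0 -0.012 0 0 0 0 0" --pt "0 -0.012 0 0 0 0 0" --pt "0 -0.01 0 0 0 0 0" --pt "0 -0.005 0 0 0 0 0" --pt "0 0 0 0 0 0 0"

```text
time: 19.75
tool_pos: [0.6104, 0.0676, 0.2371]
tcp_rot: [-1.211, -1.211, 1.207]
wrist_force: [0.5, 1.1, -2.3]
width: 0.62
```

Run:
```python
from h import *
togo(.6085,.0677,.286,90)
```

```text
t 19.75 p [0.6104 0.0676 0.2371] yaw 89.97 tilt [ 0.001 -1.    -0.003] w 0.62 F [ 0.5  1.1 -2.3] q [ 0.07  0.15  1.75  0.    1.23 -1.5 ]
 tool shift [ 0.0001 -0.0489  0.0017] y-turn -0.0006
```

>>> jog_arm --pt "0 -0.01 0 0 0 0 0" --pt "0 -0.012 0 0 0 0 0" --pt "0 -0.012 0 0 0 0 0" --pt "0 -0.008 0 0 0 0 0" --pt "0 -0.003 0.001 0.003 0 0 0" --pt "0 0 0 0 0 0 0" --pt "0 0 0 0 0 0 0"

```text
time: 20.62
tool_pos: [0.6088, 0.0675, 0.2845]
tcp_rot: [-1.208, -1.208, 1.209]
wrist_force: [-0.5, -0.3, -1.4]
width: 0.62
```

```bash
python3 - <<'E'
from h import *
np.set_printoptions(precision=4,suppress=True)
togo(.6085,.0677,.286,90)
for n in ("top","scene"):
  c=read_camera(n); P=cloud(c); x,y,z=P[...,0],P[...,1],P[...,2]
  for nm,a,b in (("disc",.079,.0845),("iknob",.148,.158),("plate",.255,.275)):
    m=(np.hypot(x-.6065,y-.0666)<(.044 if nm=="disc" else .075))&(z>a)&(z<b); q=P[m]
    if len(q)>5: print(n,nm,len(q),q.min(0),q.max(0),"zmed",np.median(q[:,2]),"plane",np.linalg.lstsq(np.c_[q[:,:2]-q[:,:2].mean(0),np.ones(len(q))],q[:,2],rcond=None)[0])
  for t,zz in (("pepper_jar",0),("lime",0),("garlic",0),("inner_lid",.077),("inner_knob",.153)):
    for r in spotter.spot_point(c,t)[:1]: print(t,round(r["p"],2),at_z(c,r["location"],zz))
  cv2.imwrite(f"pics/f_{n}.png",cv2.resize(c["img"][90:260,200:420],None,fx=3.4,fy=3.4,interpolation=cv2.INTER_CUBIC))
E
python3 knob.py
```

```text
t 20.62 p [0.6088 0.0675 0.2845] yaw 89.97 tilt [ 0.001 -1.     0.002] w 0.62 F [-0.5 -0.3 -1.4] q [ 0.07  0.13  1.7   0.    1.32 -1.5 ]
 tool shift [ 0.0002 -0.0015  0.0003] y-turn -0.0006
top disc 19 [0.5833 0.034  0.0808] [0.6491 0.0905 0.084 ] zmed 0.0825694959443104 plane [ 0.0159 -0.0192  0.0826]
top plate 895 [0.5443 0.0024 0.2583] [0.6178 0.134  0.2746] zmed 0.26912717025423083 plane [ 0.0011 -0.0006  0.269 ]
pepper_jar 0.73 [ 0.4247 -0.221   0.    ]
lime 0.63 [ 0.4429 -0.3565  0.    ]
inner_lid 0.44 [0.6076 0.0824 0.077 ]
inner_knob 0.63 [0.6163 0.0653 0.153 ]
scene disc 131 [0.564  0.0235 0.0796] [0.6486 0.1056 0.0844] zmed 0.08299476455123256 plane [-0.001  -0.001   0.0829]
scene iknob 23 [0.5943 0.0534 0.1483] [0.6216 0.0731 0.1565] zmed 0.15251276197513397 plane [ 0.0343 -0.0383  0.1522]
scene plate 486 [ 0.5357 -0.004   0.2553] [0.6736 0.1322 0.2748] zmed 0.26829976566745734 plane [0.0442 0.0402 0.2667]
pepper_jar 0.97 [ 0.4121 -0.2229  0.    ]
lime 0.64 [ 0.4492 -0.3515  0.    ]
garlic 0.66 [0.8112 0.0563 0.    ]
inner_lid 0.67 [1.1834 0.5256 0.077 ]
inner_knob 0.73 [0.5741 0.0589 0.153 ]
top few
scene 68 [0.4604 0.0588] knob dir -1.946524817544319 [0.4631 0.06  ]
```

View pics/f_scene.png

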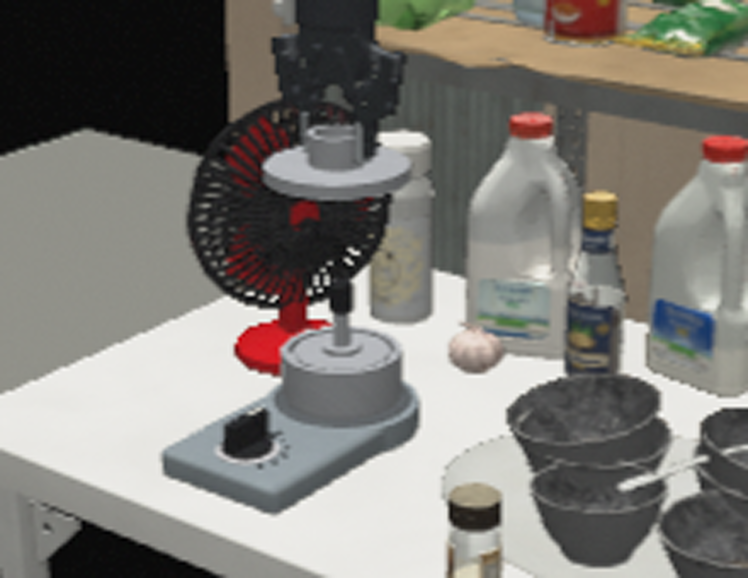

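The outer lid is held level at (337,172). The inner lid is seated in the pot at (342,350), its disc top measured at 0.083 m as it should be, and the bystanders haven't moved. Handing in.

```bash
python3 -c "
from h import *
print(bot.finish_job())"
```

```text
the job is handed in; nothing more can be done
None
```

I did all three steps in the order asked and handed the job in at about 21 s of the 58 s; it reports no verdict.

1. **Heat knob:** I turned it from about 79° to the zero bar. The top camera then showed the bar at 1.0°, against a cooker direction of 0.7°, with the pointer on the zero bar.
2. **Both lids:** I lifted them together by the inner knob and lowered them onto the pot until firm contact (about 35 N), then let go. Measured heights were plate 92 mm, collar 122 mm and inner knob 153 mm, all as they should be when seated.
3. **Outer lid:** I took it by the collar and raised it straight up about 177 mm. It is held level over the pot: the plate is flat to 0.1° in the top camera and its top is at 269 mm. The inner lid stayed seated, with its disc level at 83 mm and its knob at 152.5 mm.

**Checks that failed or disagreed:**
- The scene camera put the knob bar at about -2°. It sees the knob obliquely, so I trusted the top view and the gripper's angle.
- At the end the gripper hid the heat knob from the top camera. The scene camera still read -1.9°, unchanged.
- The networks' last estimates for the inner lid and inner knob were off, so I relied on depth and the picture.
- The pepper jar, lime and garlic are where they started, within about 15 mm of network scatter. I never went near them.

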